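# Slide the punnet that fits onto the packing scale and tare it

### The arm

A 6-joint arm with a two-finger parallel gripper is mounted at the origin on the work surface; the furniture and walls round the work are solid. World frame = base frame: x ahead of the robot, y to its left, z up, the work surface at z = 0. Lengths are in m, angles in rad, forces in N, time in s.
With the tool pointing down it reaches from about 0.275 to 0.85 m from the base axis. Payload 5.2 kg.
Tool frame: the origin (TCP) lies midway between the tips of the shut fingers; the grasp point (between the pads) lies 19 mm behind it (r.pinch_z is the distance from the TCP to the grasp point, in m); z points along the fingers, y is the line along which they close (so a half turn about z gives the same grasp; the last joint's range is limited). The gripper opens to 85 mm and grips with 20 to 120 N. Pads are 22 mm wide; open, the fingers measure 114 mm over their backs; the gripper's body (76 mm by 85 mm) begins 54 mm behind the grasp point. The pads swing forward as they close: fully open they stand 13 mm farther back than shut.
Start: joints at [-1.408, 0.259, 1.535, -0, 1.348, -0.203], TCP at [0.197, -0.514, 0.231] pointing down, gripper open.
Joint ranges: [-3.14, 3.14], [-0.91, 2.08], [0.19, 2.58], [-1.22, 4.36], [0.22, 2.71], [-3.12, 3.12]. Speed limits (rad/s): [2.57, 2.57, 3.14, 3.14, 3.14, 3.14].

### API

Orientations are given as a rotation vector (axis times angle).
In Python, from station import r gives the robot as it stands.
- The arm moves only by the tool apply_moves, never from a script. Its argument "deltas" is one flat list of numbers, 6 for each row, row after row: the shift along the tool's x, y, z scaled (see below), then the turn, a rotation vector about the tool's x, y, z scaled (see below). In form: [tx, ty, tz, ax, ay, az, tx, ty, tz, ax, ay, az, ...]. A call has exactly 5 rows; each row is the pose to reach, as a shift and turn from the pose commanded when the call began, along the tool's axes at that moment; what a row does not reach only later rows make up. The controller multiplies each number of a shift by 25 cm and each number of a turn by pi/4 rad. A row lasts 1/8 s, in which the tool goes at most 62.5 mm and 10.7 degrees, less where a joint would pass 70% of its speed; a pose out of reach is approached as far as the arm can. A call with a number of a shift or a turn outside -1 to 1 is refused whole. A call with a gripper value outside its range is refused whole. "gripper" is the closure, from 0 (fully open) to 1 (shut), set as the call begins (left out, the last holds). The fingers move at their own pace and stop on an object; "grip_force" is the grip in N (left out, the last holds). Time passes only in rows, so rows that repeat a pose let the fingers close, or fill a call up. It gives the time, the measured TCP pose, the force, the opening and the grip force at its end, in the units of the state.
- r.get_obs(): the state, without advancing time (a new reading comes with each control period).
- r.get_image(name): name is "side" or "top" or "wrist"; returns a dict with "frame" (480x640x3 uint8, red, green, blue), "fx", "fy", "cx", "cy" (pixels), "view" (4x4, takes a point from world to camera coordinates); the wrist camera has in their place "T_tool_cam" (4x4, takes a point from camera to tool coordinates, whose origin is the TCP and whose axes are the flange's). Camera axes: x right, y up, looking along -z (the intrinsics and any distortion apply to the point x, -y, -z); pixel columns grow to the right and rows downward; lengths in m; the calibration is good to about 2 mm. The wrist camera is an equidistant fisheye: a pixel r from the principal point sees the ray r / f radians off the axis. A picture is of the moment at which its call begins: read the wrist's pose just before it. There is no depth.
- r.hand_in(): hands the job in; it is judged then, once.
The state is a dict: "t": time; "q": joint angles; "qd": joint speeds; "joint_efforts": joint torques, N m; "eef_pos": TCP position; "tcp_rot": TCP orientation; "ft_force": force on the tool from outside, world axes, zero at the start; "wrist_torque": the same for the moment, N m; "grip_width": finger opening in m; "grasp_force": force on a finger pad.
Only numpy, scipy, OpenCV 4.12 (cv2) and the standard library are available. Lean on these libraries where they do the work, as an engineer would, in place of code of your own. Each camera call takes 0.05 s, during which the arm holds its last target. There are 200 camera calls.

### The job

Set the packing scale up for the next run: of the three blue punnets standing on the steel shelf, find the one whose width just fits between the guide rails of the scale pan. Slide it along the shelf, without lifting it, in between the rails until it is fully home against the end stop, and leave the other two punnets and everything else where they stand; then, with the punnet on the pan, turn the black knob in the middle of the dial until the red zero mark lies under the pointer, let go and leave everything at rest.

Things in the scene. Friction and masses are not known exactly. Their poses are not given: they have to be found in the camera images.
- station: Packing scale with slide-on shelf, one fixed unit, turned a little on the table. Origin on the table top on the sliding lane's centre line; x away from the operator, y left, z up. Shelf: flat steel, top at z = 42 mm, x -75 to 195, y -335 to 75 mm. Punnets stand in a row at its back (x about 125, y about 0, -133, -266 mm, any order, 20 mm apart); the front (x under 50 mm) is the free lane.
- pan_entry (a point): Middle of the edge of the steel scale pan next to the shelf, on the pan's top; axes as the station's. The pan top is 1.5 mm below the shelf top, the gap between them 4 mm. The green rails are flared here: about 125 mm apart, narrowing by 20 degrees a side to 95 mm over the first 40 mm. (The shelf has a 28 mm upstand along its back edge.)
- pan_home (a point): Point on the pan's top under the centre of the right punnet when fully home; x across, y along the slide towards the end stop, z up. Green guide rails 20 mm high, 6 mm thick, stand parallel to y, 95 mm apart inside, 47.5 mm either side. The face of the end stop (20 mm high) is 55 mm further on. Pan, rails and stop ride on a spring: a punnet makes them sink 1 to 2 mm, they bottom at 6 mm.
- tray_a: Blue open plastic punnet, 75 mm wide (x), 110 mm long (y), 46 mm high, walls and floor 3 mm thick, corners rounded 10 mm, about 0.3 kg, loose on the shelf; the three differ only in width. Origin at the centre of its underside, z up, long side along y. Slides easily; can be dragged with the fingertips inside it.
- tray_b: Blue open plastic punnet, 90 mm wide (x), 110 mm long (y), 46 mm high, walls and floor 3 mm thick, corners rounded 10 mm, about 0.3 kg, loose on the shelf; the three differ only in width. Origin at the centre of its underside, z up, long side along y. Slides easily; can be dragged with the fingertips inside it.
- tray_c: Blue open plastic punnet, 105 mm wide (x), 110 mm long (y), 46 mm high, walls and floor 3 mm thick, corners rounded 10 mm, about 0.3 kg, loose on the shelf; the three differ only in width. Origin at the centre of its underside, z up, long side along y. Slides easily; can be dragged with the fingertips inside it.
- knob (a point): Middle of the black fluted knob (35 to 38 mm across, 28 mm tall) at the centre of the dial; z along the dial's axis, up and 15 degrees towards the operator; x, y turn with it. Grip it across its diameter; the dial face is 19 mm below this point. It turns the white dial plate stiffly (0.04 N m) and stays where left. The grey housing round it, 134 x 148 mm, up to 115 mm high, is behind the pan.
- dial (a joint): Angle of dial plate and knob in rad, growing clockwise seen from above, range -3 to 3; at 0 the red zero mark points to the operator (-x of the station).
- pointer (a joint): Angle of the black pointer in rad, growing clockwise, same axis and zero direction as the dial; geared to the pan: 0 with the pan empty, about 0.8 to 1.3 under the right punnet. The scale reads zero when dial angle equals pointer angle.
- zero_mark (a point): The red bar of the zero mark on the white dial plate, 50 mm from the dial's axis. The plate has black graduations every 6 degrees.
- pointer_tip (a point): Tip of the black pointer, 50 mm from the dial's axis, just above the plate; it lies over the zero mark when the scale reads zero.
- tub: White round tub for trimmings, 115 mm across, 70 mm high, loose at the front right of the table; not part of the job.
- timer: Round kitchen timer with a green top, 68 mm across, 40 mm high, loose at the front left; not part of the job.

How it is judged:
By the outcome, as a careful person would: the job done as asked, in the order asked, and still so for the second after the job is handed in, with the robot touching nothing.
It also fails if it takes over 58 s, if anything falls off the work surface, if the arm or the gripper's body presses on something with over 40 N, if the wrist force passes 120 N, or if a joint passes its speed limit or range.

## Working session

There is one attempt and no reset: what is moved stays moved. The work goes in short steps, Python scripts to look and compute and a tool call to move; the robot and the scene stay as the last step left them, time stands still between calls to the robot, and variables do not carry over. Pictures are saved under pics/ and viewed, at most 10 in all, crops included, and the job is handed in when it is done.

Besides the shell and the picture viewer there is one more tool, called after "Call:" as name(argument=value, ...), one argument or row to a line, values as JSON. apply_moves: Moves the arm, as the interface text tells. Shifts and turns lie within -1 to 1; 1 stands for 25 cm of shift or pi/4 rad of turn. Its arguments: {"type":"object","properties":{"deltas":{"type":"array"},"gripper":{"type":"number"},"grip_force":{"type":"number"}},"required":["deltas"]}

```bash
ls; mkdir -p pics
python3 - <<'E'
from station import r
import cv2,numpy as np,pickle
o=r.get_obs();print(o)
for n in("side","top"):
    im=r.get_image(n);cv2.imwrite(f"pics/{n}0.png",im["frame"][:,:,::-1]);pickle.dump(im,open(f"pics/{n}0.pkl","wb"))
    print(n,{k:v for k,v in im.items() if k!="frame"})
E
```

```text
pics
{'t': 0.0, 'q': array([-1.40778482e+00,  2.59317071e-01,  1.53609779e+00, -2.09841078e-05,
        1.34800828e+00, -2.02834559e-01]), 'qd': array([-1.30410106e-03,  1.09032072e-03, -1.46299869e-03, -2.08007584e-06,
        1.90561086e-04, -4.20822559e-04]), 'joint_efforts': array([-3.65661754e-04, -4.46032298e+01, -2.90571839e+01, -2.96468024e-04,
        1.15526628e-02,  1.26746954e-05]), 'eef_pos': array([ 0.1966647 , -0.51305999,  0.23048275]), 'tcp_rot': array([-3.08737757e+00, -5.71144391e-01, -2.50995610e-05]), 'ft_force': array([ 0.03078912, -0.06907522,  0.27167413]), 'wrist_torque': array([-3.13564942e-05, -4.51864818e-02,  1.36379946e-02]), 'grasp_force': 0.0, 'grip_width': 0.08518252008292909}
side {'fx': 513.2166784563486, 'fy': 513.2166784563486, 'cx': 326.1286869597134, 'cy': 234.53272245694598, 'view': array([[-0.99056876, -0.13673763, -0.00873849,  0.41683157],
       [ 0.08017669, -0.63017947,  0.77229886, -0.15053026],
       [-0.11110914,  0.7643145 ,  0.63519926, -1.14570958],
       [ 0.        ,  0.        ,  0.        ,  1.        ]])}
top {'fx': 543.6382817061789, 'fy': 543.6382817061789, 'cx': 321.61570699690935, 'cy': 245.1295304988028, 'view': array([[-0.00915023, -0.99984271,  0.01519321, -0.03175105],
       [ 0.98723758, -0.006617  ,  0.15911688, -0.45460636],
       [-0.15899132,  0.01645527,  0.98714284, -1.48328482],
       [ 0.        ,  0.        ,  0.        ,  1.        ]])}
```

View pics/top0.png

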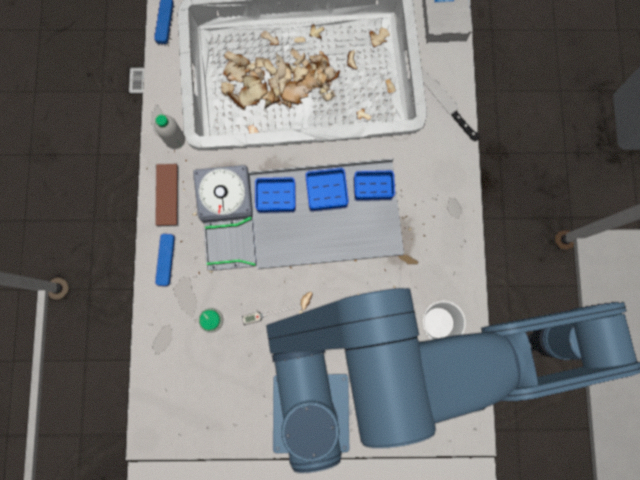

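View pics/side0.png

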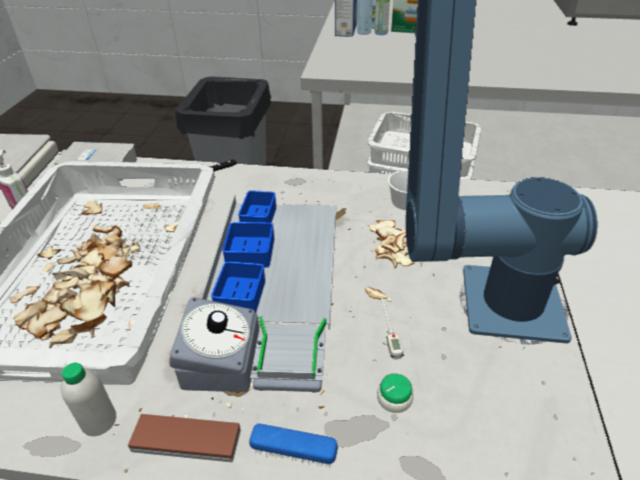

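The top view shows the scale at about (220,190) with its pan at (230,243). The punnets are at (276,195), (327,189) and (374,186), and the left one looks medium width. I'll enlarge this area to measure it.

Run:
```python
import cv2
f=cv2.imread("pics/top0.png")
c=f[155:275,190:350];cv2.imwrite("pics/topc.png",cv2.resize(c,None,fx=5,fy=5,interpolation=cv2.INTER_CUBIC))
c=f[155:275,250:410];cv2.imwrite("pics/topd.png",cv2.resize(c,None,fx=5,fy=5,interpolation=cv2.INTER_CUBIC))
```

```text
(no output)
```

View pics/topc.png

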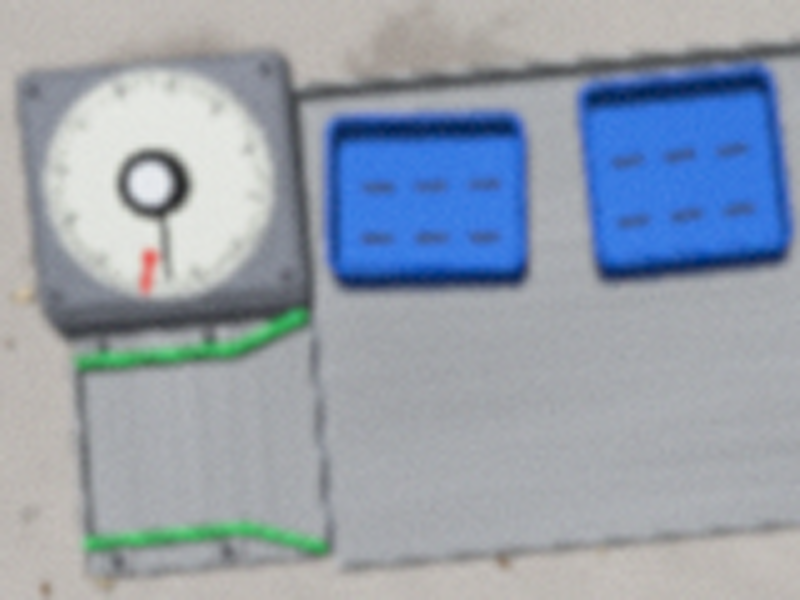

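View pics/topd.png

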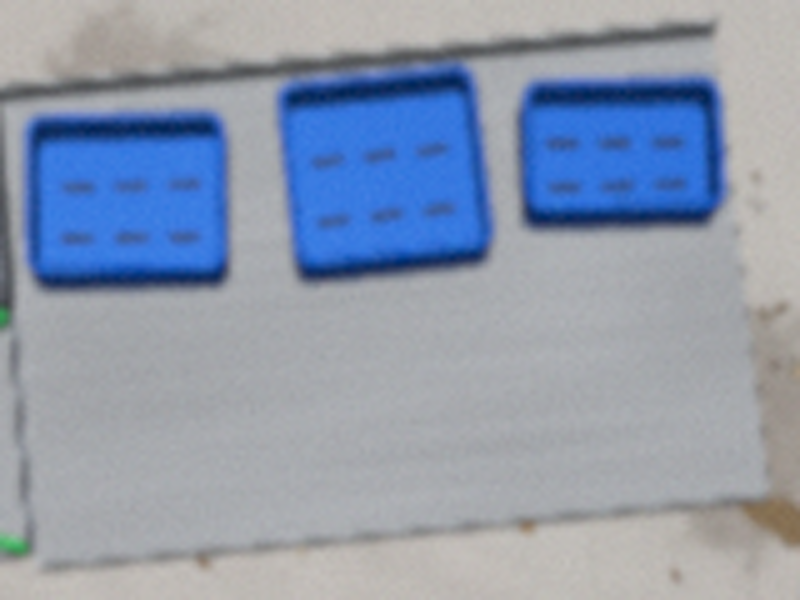

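```bash
cat > h.py <<'E'
import numpy as np,pickle
from scipy.spatial.transform import Rotation as R
def unproj(im,uv,z):
    V=im["view"];d=np.array([(uv[0]-im["cx"])/im["fx"],-(uv[1]-im["cy"])/im["fy"],-1])
    Rm=V[:3,:3];c=-Rm.T@V[:3,3];w=Rm.T@d
    return c+w*(z-c[2])/w[2]
def proj(im,p):
    q=im["view"]@np.r_[p,1];return np.array([im["cx"]+im["fx"]*q[0]/-q[2],im["cy"]-im["fy"]*q[1]/-q[2]])
E
python3 - <<'E'
from h import *
im=pickle.load(open("pics/top0.pkl","rb"))
print("cam",-im["view"][:3,:3].T@im["view"][:3,3])
def P(u,v,z,o=190): return unproj(im,((u+.5)/5-.5+o,(v+.5)/5-.5+155),z)
D=lambda u,v,z:P(u,v,z,250)
pr=lambda n,*p:print(n,*[np.round(1000*q[:2],1) for q in p])
fl,fr=D(45,568,.042),D(768,497,.042)
pr("shelf front L,R",fl,fr)
bl,br=D(5,92,.07),D(712,25,.07);pr("upstand",bl,br)
a=fr-fl;print("ang front",np.degrees(np.arctan2(a[0],-a[1])),"len",np.linalg.norm(a[:2]))
a=br-bl;print("ang back",np.degrees(np.arctan2(a[0],-a[1])))
rails=dict(front=(P(87,545,.06),P(240,530,.06),P(327,550,.06)),far=(P(80,362,.06),P(235,350,.06),P(308,316,.06)))
for k,v in rails.items(): pr(k,*v); a=v[1]-v[0];print(np.degrees(np.arctan2(a[0],-a[1])))
for n,cs,f in(("L",[(328,120),(524,112),(527,282),(335,284)],P),("M",[(282,90),(472,68),(490,258),(300,276)],D),("R",[(525,85),(718,80),(718,218),(528,222)],D)):
    q=[f(u,v,.088) for u,v in cs];pr(n,*q,sum(q)/4)
    print(" width",np.linalg.norm(q[0]-q[3]),np.linalg.norm(q[1]-q[2]),"len",np.linalg.norm(q[0]-q[1]),np.linalg.norm(q[3]-q[2]))
k=P(153,184,.115);pr("knob",k)
E
```

```text
cam [ 0.21268454 -0.01034634  1.53703193]
shelf front L,R [390.1 139.4] [ 426.9 -262.3]
upstand [654.  161.3] [ 691.1 -234.9]
ang front 5.239006853145735 len 0.40334770730667596
ang back 5.358711436613749
front [401.6 278.3] [409.3 195.1] [397.9 147.5]
5.261281888463815
far [503.4 284.6] [509.6 199.4] [528.5 159.3]
4.179231480662403
L [632.5 146.4] [636.6  38.7] [540.8  37.2] [540.3 141.7] [587.5  91. ]
 width 0.09241114084599757 0.0958239054076445 len 0.10777789283617867 0.10447307736209235
M [649.    6.7] [661.1 -98.4] [ 553.4 -106.5] [543.9  -2.6] [601.8 -50.2]
 width 0.10549936738197441 0.10802274408775604 len 0.10578700143797508 0.10434508810812475
R [ 651.2 -127.5] [ 653.6 -234.5] [ 575.2 -232.1] [ 573.5 -127.7] [ 613.4 -180.5]
 width 0.07774760844318213 0.07846727351660052 len 0.10699715566584657 0.10443634361665398
knob [589.7 236.9]
```

The tray widths come out at about 92, 106 and 78 mm, so the left punnet at about (0.59, 0.09) is the 90 mm one. The station yaw is about 5.2°. Next I'll move over the work for a wrist view.

```bash
cat >> h.py <<'E'
TH=np.radians(5.25)
def tool(yang,tilt=0):
    "tool down, y axis at world angle yang (rad); tilt: about station y, fingers leaning to +x station"
    y=np.array([np.cos(yang),np.sin(yang),0]);z=np.array([0,0,-1.]);x=np.cross(y,z)
    M=np.c_[x,y,z]
    s=np.array([-np.sin(TH),np.cos(TH),0])
    return R.from_rotvec(-tilt*s)*R.from_matrix(M)
def delta(p,Rt,p0,R0):
    d=R0.inv().apply(np.array(p)-p0)/.25
    return np.round(d,3),np.round((R0.inv()*Rt).as_rotvec()/(np.pi/4),3)
E
python3 - <<'E'
from h import *
from station import r
o=r.get_obs();p0=o["eef_pos"];R0=R.from_rotvec(o["tcp_rot"])
print(tool(0.0,.26).as_matrix())
print(delta([.53,.12,.30],tool(TH),p0,R0))
E
```

```text
[[-0.00306247  0.96667138  0.25600208]
 [ 0.9997186  -0.00306247  0.02352329]
 [ 0.02352329  0.25600208 -0.96638998]]
(array([ 2.151, -1.889, -0.274]), array([-1.000e-03, -2.000e-03, -1.651e+00]))
```

Call:
apply_moves(
  deltas=[0.15,-0.13,-0.05,0,0,-0.15,0.4,-0.35,-0.15,0,0,-0.35,0.6,-0.53,-0.27,0,0,-0.55,0.8,-0.7,-0.27,0,0,-0.75,0.95,-0.84,-0.27,0,0,-0.9],
  gripper=0.4,
)

```text
t: 0.72
eef_pos: [0.3326, -0.2536, 0.2978]
tcp_rot: [2.697, 1.61, 0.001]
ft_force: [1.1, -0.2, -0.2]
grip_width: 0.0511
grasp_force: 0.0
```

Run:
```python
from h import *
from station import r
o=r.get_obs();p0=o["eef_pos"];R0=R.from_rotvec(o["tcp_rot"])
print(o["t"],p0,o["grip_width"],delta([.53,.12,.30],tool(TH),p0,R0))
```

```text
0.725 [ 0.33258756 -0.25356325  0.29784516] 0.051065367601421864 (array([ 1.69 , -0.014, -0.009]), array([ 0.001,  0.001, -0.746]))
```

Call:
apply_moves(
  deltas=[0.2,0,0,0,0,-0.15,0.4,0,0,0,0,-0.35,0.6,0,0,0,0,-0.55,0.8,0,0,0,0,-0.7,0.95,0,0,0,0,-0.75],
)

```text
t: 1.35
eef_pos: [0.4458, -0.0445, 0.2971]
tcp_rot: [-2.114, -2.323, -0.0]
ft_force: [-0.4, -1.5, 0.2]
grip_width: 0.0512
grasp_force: 0.0
```

Call:
apply_moves(
  deltas=[0,0,0,0,0,0,0,0,0,0,0,0,0,0,0,0,0,0,0,0,0,0,0,0,0,0,0,0,0,0],
)

```text
t: 1.98
eef_pos: [0.4453, -0.0471, 0.2975]
tcp_rot: [2.12, 2.319, 0.0]
ft_force: [-0.5, 0.6, -0.2]
grip_width: 0.0514
grasp_force: 0.0
```

Run:
```python
from h import *
from station import r
o=r.get_obs();p0=o["eef_pos"];R0=R.from_rotvec(o["tcp_rot"])
print(o["t"],p0,o["grip_width"],delta([.53,.12,.30],tool(TH),p0,R0))
```

```text
1.975 [ 0.44526859 -0.0471461   0.29745905] 0.05139853399514783 (array([ 0.636,  0.397, -0.01 ]), array([ 0.   ,  0.   , -0.003]))
```

Call:
apply_moves(
  deltas=[0.15,0.1,0,0,0,0,0.35,0.22,0,0,0,0,0.54,0.34,0,0,0,0,0.636,0.397,-0.01,0,0,-0.003,0.636,0.397,-0.01,0,0,-0.003],
)

```text
t: 2.6
eef_pos: [0.5303, 0.1222, 0.2995]
tcp_rot: [-2.112, -2.325, 0.0]
ft_force: [-1.6, 0.1, -0.4]
grip_width: 0.0513
grasp_force: 0.0
```

Run:
```python
from h import *
from station import r
import cv2
for k in range(3): o=r.get_obs()
im=r.get_image("wrist");im["o"]=o;print(o["eef_pos"],o["tcp_rot"],im["T_tool_cam"],im["fx"],im["cx"],im["cy"])
cv2.imwrite("pics/w1.png",im["frame"][:,:,::-1]);pickle.dump(im,open("pics/w1.pkl","wb"))
```

```text
[0.53029374 0.12223442 0.29951637] [-2.11226418e+00 -2.32494303e+00  9.45044198e-05] [[-5.97608637e-04  9.49968315e-01  3.12345710e-01  7.91051019e-02]
 [ 9.99999598e-01  3.58724363e-04  8.22267154e-04  3.51969156e-04]
 [ 6.69081727e-04  3.12346076e-01 -9.49968148e-01 -1.43100465e-01]
 [ 0.00000000e+00  0.00000000e+00  0.00000000e+00  1.00000000e+00]] 371.64829954431775 318.54584932297183 237.01951244332585
```

View pics/w1.png

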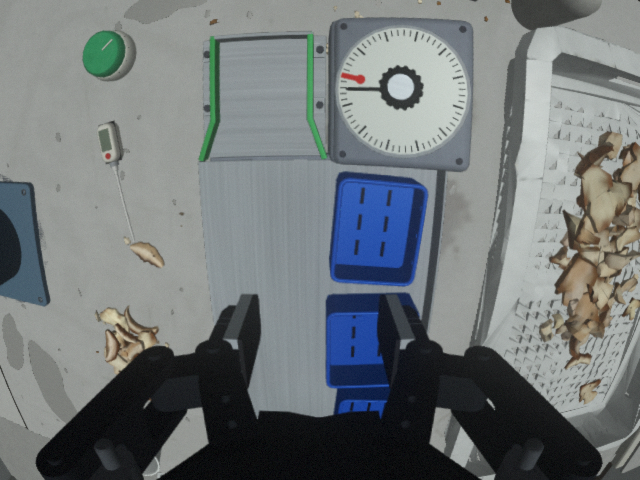

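The wrist view shows the rails at columns of about 214 and 310 (straight from row 37 to 115). The flares end at (201,160) and (326,157), the end stop is near row 37, and the target punnet's rim corners are (337,173), (428,180), (417,284) and (330,278). The knob is at (402,88).

```bash
cat >> h.py <<'E'
def wproj(im,uv,z):
    T=im["T_tool_cam"];dx,dy=uv[0]-im["cx"],uv[1]-im["cy"];rr=np.hypot(dx,dy);a=rr/im["fx"]
    d=np.array([np.sin(a)*dx/rr,-np.sin(a)*dy/rr,-np.cos(a)])
    Rt=R.from_rotvec(im["o"]["tcp_rot"]);c=Rt.apply(T[:3,3])+im["o"]["eef_pos"];w=Rt.apply(T[:3,:3]@d)
    return c+w*(z-c[2])/w[2]
Y=np.array([-np.sin(TH),np.cos(TH)]);X=np.array([np.cos(TH),np.sin(TH)])
E
python3 - <<'E'
from h import *
import cv2
im=pickle.load(open("pics/w1.pkl","rb"))
pr=lambda n,*p:print(n,*[np.round(1000*q[:2],1) for q in p])
W=lambda u,v,z:wproj(im,(u,v),z)
for n,a,b,c in(("left",(213,37),(214,115),(203,160)),("right",(310,37),(311,115),(325,157))):
    q=[W(*a,.0605),W(*b,.0605),W(*c,.0605)];pr(n,*q);d=q[0]-q[1];print(np.degrees(np.arctan2(-d[0],d[1])))
pr("stop",W(215,38,.06),W(309,36,.06))
pr("shelf corner/edge",W(199,162,.042),W(204,380,.042),W(446,170,.07),W(430,300,.07))
q=[W(*c,.088) for c in((337,173),(428,180),(417,284),(330,278))];pr("tray",*q,sum(q)/4)
d=q[0]-q[3];print(np.degrees(np.arctan2(-d[0],d[1])));d=q[1]-q[2];print(np.degrees(np.arctan2(-d[0],d[1])))
pr("knob",W(402,88,.135),W(402,88,.12))
f=im["frame"][:,:,::-1]
cv2.imwrite("pics/w1c.png",cv2.resize(f[10:300,190:490],(780,754))[:600] if 0 else cv2.resize(f[15:295,190:470],(600,600),interpolation=cv2.INTER_CUBIC))
E
```

```text
left [405.8 281.6] [414.2 198.1] [404.6 149.9]
5.774042885511543
right [506.1 285.5] [514.8 204.4] [533.1 162.6]
6.125830635102623
stop [407.9 280.6] [504.9 286.7]
shelf corner/edge [394.2 144.9] [ 392.2 -160.7] [660.1 165.2] [671.2  14.5]
tray [545.3 151.1] [636.2 154.5] [644.8  41.9] [550.1  41.2] [594.1  97.2]
2.4681460145904666
4.384959002850475
knob [588.4 235.2] [591.6 236.8]
```

View pics/w1c.png

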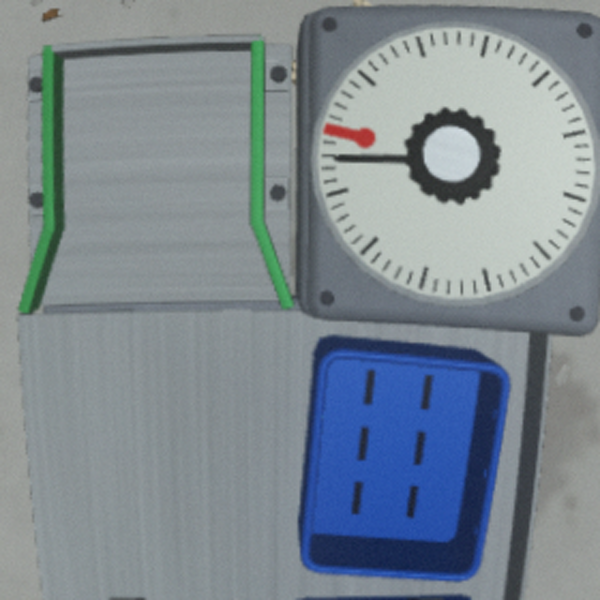

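Run:
```python
from h import *
from station import r
im=pickle.load(open("pics/w1.pkl","rb"))
W=lambda u,v,z:wproj(im,(190+u*.46667,15+v*.46667),z)
q=[W(*c,.088) for c in((320,347),(511,370),(478,580),(300,570))];print(np.round(q,4),sum(q)/4)
for i,j in((0,3),(1,2)):
    d=q[i]-q[j];print(np.degrees(np.arctan2(-d[0],d[1])),np.linalg.norm(d))
print("w",np.linalg.norm(q[0]-q[1]),np.linalg.norm(q[3]-q[2]))
for z in(.0605,):print("rails",[np.round(W(*c,z)[:2]*1000,1) for c in((48,60),(262,60),(56,222),(257,222),(27,310),(287,306))],"stop base",[np.round(W(*c,.05)[:2]*1000,1) for c in((65,55),(250,48))])
print("entry",[np.round(W(*c,.042)[:2]*1000,1) for c in((45,310),(270,306))])
o=r.get_obs();p0=o["eef_pos"];R0=R.from_rotvec(o["tcp_rot"])
c=sum(q)/4
print(delta([c[0],c[1],.115],tool(np.radians(4.5)),p0,R0))
```

```text
[[0.548  0.1475 0.088 ]
 [0.6379 0.1469 0.088 ]
 [0.6407 0.0396 0.088 ]
 [0.5505 0.0377 0.088 ]] [0.59426908 0.09293614 0.088     ]
1.2870887420697 0.10980331207610435
1.521686732364602 0.10729538715246817
w 0.08991227486013278 0.09031404125167612
rails [array([405.8, 275. ]), array([508.9, 279.3]), array([416.8, 194.4]), array([514. , 200.6]), array([404.1, 150.2]), array([532.1, 161.7])] stop base [array([411.1, 279.7]), array([502.2, 287.1])]
entry [array([408.2, 148.3]), array([524., 159.])]
(array([-0.136,  0.247,  0.738]), array([-0.001,  0.   ,  0.021]))
```

Relative to the station, the punnet is at about (0.594, 0.093) with a world yaw of about 1.4°. The lane direction is about 5.7°. I'll lower the fingers inside it.

Call:
apply_moves(
  deltas=[-0.05,0.08,0.15,0,0,0.03,-0.1,0.18,0.35,0,0,0.06,-0.136,0.247,0.55,0,0,0.088,-0.136,0.247,0.68,0,0,0.088,-0.136,0.247,0.68,0,0,0.088],
)

```text
t: 3.28
eef_pos: [0.592, 0.0911, 0.1271]
tcp_rot: [-2.193, -2.242, 0.008]
ft_force: [-0.8, 0.1, 0.9]
grip_width: 0.0512
grasp_force: 0.0
```

Run:
```python
from h import *
from station import r
import cv2
o=r.get_obs();p0=o["eef_pos"];R0=R.from_rotvec(o["tcp_rot"])
im=r.get_image("wrist");im["o"]=o
cv2.imwrite("pics/w2.png",im["frame"][:,:,::-1]);pickle.dump(im,open("pics/w2.pkl","wb"))
print(p0,delta([.5943,.093,.057],tool(np.radians(1.5)),p0,R0))
```

```text
[0.5919737  0.09105466 0.1270958 ] (array([0.008, 0.011, 0.28 ]), array([-0.009, -0.   , -0.005]))
```

View pics/w2.png

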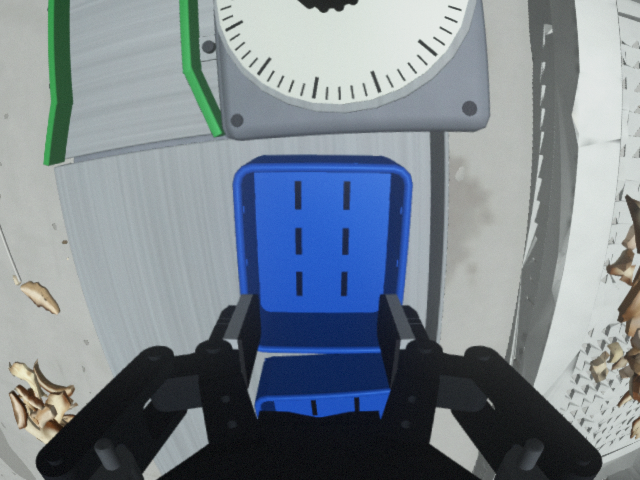

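The rim corners are near (237,166), (411,166), (396,352) and (253,352), so the punnet is aligned with the tool. I'll check its position against the tool.

Run:
```python
from h import *
im=pickle.load(open("pics/w2.pkl","rb"))
q=[wproj(im,c,.088) for c in((236,166),(411,166),(252,352))];print(np.round(q,4),(q[1]+q[2])/2)
print([wproj(im,c,.088) for c in ((240,260),(407,260))])
```

```text
[[0.5495 0.1466 0.088 ]
 [0.637  0.1488 0.088 ]
 [0.5529 0.0362 0.088 ]] [0.59494285 0.0924636  0.088     ]
[array([0.54969093, 0.09627588, 0.088     ]), array([0.63929946, 0.09842892, 0.088     ])]
```

Call:
apply_moves(
  deltas=[0.008,0.011,0.05,0,0,0,0.008,0.011,0.12,-0.009,0,-0.005,0.008,0.011,0.2,-0.009,0,-0.005,0.008,0.011,0.28,-0.009,0,-0.005,0.008,0.011,0.28,-0.009,0,-0.005],
)

```text
t: 3.95
eef_pos: [0.5965, 0.0949, 0.0596]
tcp_rot: [2.187, 2.25, 0.006]
ft_force: [-1.1, 0.2, -0.8]
grip_width: 0.0514
grasp_force: 0.7
```

Call:
apply_moves(
  deltas=[0,0,0,0,0,0,0,0,0,0,0,0,0,0,0,0,0,0,0,0,0,0,0,0,0,0,0,0,0,0],
  gripper=0.37,
  grip_force=20,
)

```text
t: 4.58
eef_pos: [0.5977, 0.0947, 0.0602]
tcp_rot: [2.186, 2.248, 0.009]
ft_force: [-0.5, -0.7, -0.3]
grip_width: 0.0536
grasp_force: 0.0
```

Run:
```python
from h import *
from station import r
o=r.get_obs();p0=o["eef_pos"];R0=R.from_rotvec(o["tcp_rot"])
print(p0,o["ft_force"],o["grip_width"],o["grasp_force"],delta([.474,.081,.057],tool(np.radians(5.6)),p0,R0))
```

```text
[0.59765512 0.0947319  0.06016506] [-0.51209047 -0.69626999 -0.29627603] 0.05356349760505059 0.0 (array([-0.041, -0.496,  0.009]), array([ 0.01 ,  0.   , -0.089]))
```

Call:
apply_moves(
  deltas=[0,-0.03,0,0,0,0,0,-0.08,0,0,0,0,-0.01,-0.14,0,0,0,0,-0.015,-0.2,0,0.005,0,-0.02,-0.02,-0.26,0,0.01,0,-0.04],
)

```text
t: 5.2
eef_pos: [0.5317, 0.0879, 0.0598]
tcp_rot: [2.153, 2.288, -0.0]
ft_force: [3.2, 0.2, 1.4]
grip_width: 0.0541
grasp_force: 1.7
```

Run:
```python
from h import *
from station import r
o=r.get_obs();p0=o["eef_pos"];R0=R.from_rotvec(o["tcp_rot"])
print(p0,o["ft_force"],o["grip_width"],o["grasp_force"],delta([.476,.082,.060],tool(np.radians(5.6)),p0,R0))
```

```text
[0.53169538 0.08792982 0.05976471] [3.21832694 0.16460427 1.3728627 ] 0.054123730658714134 1.6622833348810673 (array([-0.01 , -0.224, -0.001]), array([ 0.   ,  0.   , -0.047]))
```

Call:
apply_moves(
  deltas=[-0.002,-0.05,0,0,0,-0.01,-0.004,-0.1,0,0,0,-0.025,-0.006,-0.15,0,0,0,-0.035,-0.01,-0.2,0,0,0,-0.047,-0.01,-0.224,0,0,0,-0.047],
)

```text
t: 5.82
eef_pos: [0.4754, 0.082, 0.0594]
tcp_rot: [-2.111, -2.325, 0.002]
ft_force: [2.0, 0.3, 0.2]
grip_width: 0.054
grasp_force: 2.3
```

Call:
apply_moves(
  deltas=[0,0,0,0,0,0,0,0,0,0,0,0,0,0,0,0,0,0,0,0,0,0,0,0,0,0,0,0,0,0],
)

```text
t: 6.45
eef_pos: [0.4768, 0.0821, 0.0595]
tcp_rot: [-2.112, -2.326, 0.001]
ft_force: [3.1, -0.9, 2.8]
grip_width: 0.0538
grasp_force: 1.8
```

Run:
```python
from h import *
from station import r
import cv2
o=r.get_obs();p0=o["eef_pos"];R0=R.from_rotvec(o["tcp_rot"])
im=r.get_image("wrist");im["o"]=o
cv2.imwrite("pics/w3.png",im["frame"][:,:,::-1]);pickle.dump(im,open("pics/w3.pkl","wb"))
print(p0,o["ft_force"],o["grip_width"],o["grasp_force"],delta([.476,.082,.060],tool(np.radians(5.6)),p0,R0))
```

```text
[0.47682228 0.08213044 0.05950958] [ 3.12808466 -0.94262882  2.82005096] 0.05383931371379739 1.773354196920991 (array([-0.   , -0.003, -0.002]), array([-0.001,  0.   , -0.002]))
```

View pics/w3.png

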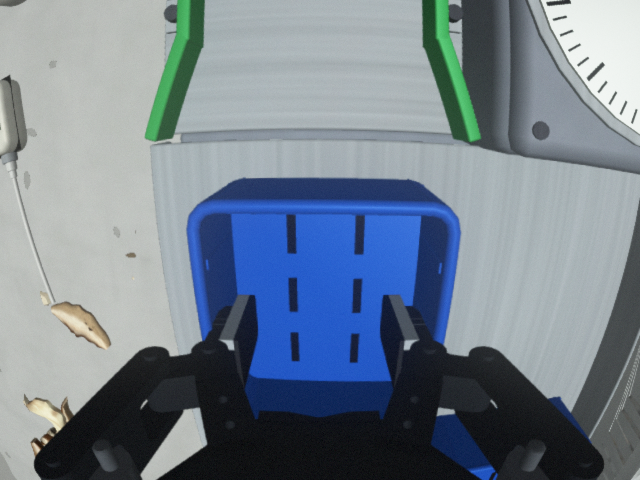

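The punnet is in the lane. Its rim edges are at columns 188 and 461 (row 225), and the flare tips are at (150,138) and (477,138). I'll compare the centres.

Run:
```python
from h import *
im=pickle.load(open("pics/w3.pkl","rb"))
W=lambda u,v,z:wproj(im,(u,v),z)
p=lambda q:np.round(np.array([q[:2]@X,q[:2]@Y])*1000,1)
print("flare",p(W(150,138,.0605)),p(W(477,138,.0605)),"corner",p(W(192,46,.0605)),p(W(436,46,.0605)))
print("tray",p(W(188,230,.088)),p(W(461,230,.088)),"front",p(W(215,208,.088)),p(W(435,207,.088)),"rear rim?",p(W(202,330,.088)),p(W(447,330,.088)))
print("entry",p(W(183,142,.042)),p(W(450,140,.042)),"tcp",p(im["o"]["eef_pos"]))
```

```text
flare [413.9 112.5] [545.9 112.7] corner [433.  148.2] [527.3 148.2]
tray [438.4  81.9] [530.7  82.3] front [448.7  89.4] [520.5  90.1] rear rim? [438.7  42.6] [531.2  42.7]
entry [421.6 108.9] [540.8 110.2] tcp [482.3  38.2]
```

Call:
apply_moves(
  deltas=[0.01,-0.012,0,0,0,0.003,0.05,-0.019,0,0,0,0.006,0.1,-0.019,0,0,0,0.006,0.15,-0.019,0,0,0,0.006,0.2,-0.019,0,0,0,0.006],
)

```text
t: 7.12
eef_pos: [0.4663, 0.1324, 0.0592]
tcp_rot: [-2.116, -2.321, 0.003]
ft_force: [0.2, -2.0, 0.6]
grip_width: 0.054
grasp_force: 1.3
```

Call:
apply_moves(
  deltas=[0.04,0,0,0,0,0,0.08,0,0,0,0,0,0.12,0,0,0,0,0,0.16,0,0,0,0,0,0.16,0,0,0,0,0],
)

```text
t: 7.75
eef_pos: [0.4633, 0.1722, 0.0595]
tcp_rot: [-2.116, -2.321, 0.0]
ft_force: [-0.3, -0.5, -0.0]
grip_width: 0.0539
grasp_force: 0.0
```

Run:
```python
from h import *
from station import r
import cv2
o=r.get_obs()
im=r.get_image("wrist");im["o"]=o
cv2.imwrite("pics/w4.png",im["frame"][:,:,::-1]);pickle.dump(im,open("pics/w4.pkl","wb"))
p=lambda q:np.round(np.array([q[:2]@X,q[:2]@Y])*1000,1)
print(p(o["eef_pos"]),o["eef_pos"],o["ft_force"],o["grip_width"],o["grasp_force"])
```

```text
[477.1 129.1] [0.46330519 0.17217926 0.05948959] [-0.27849276 -0.46421954 -0.00322485] 0.05390395136524463 0.0
```

View pics/w4.png

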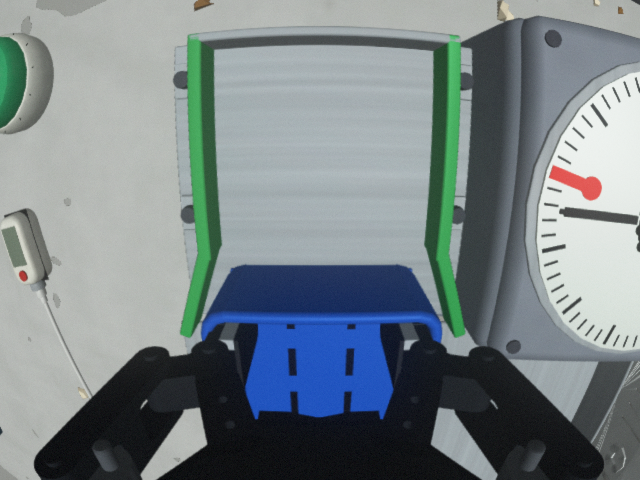

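The punnet's front wall is between the flares, centred at about column 322 with the rails at 202 and 448. I'll push it on.

Call:
apply_moves(
  deltas=[0.04,0,0,0,0,0,0.09,0,0,0,0,0,0.14,0,0,0,0,0,0.19,0,0,0,0,0,0.24,0,0,0,0,0],
)

```text
t: 8.43
eef_pos: [0.4576, 0.232, 0.0594]
tcp_rot: [-2.116, -2.321, 0.001]
ft_force: [0.3, -0.4, -0.9]
grip_width: 0.0538
grasp_force: 0.6
```

Call:
apply_moves(
  deltas=[0.02,0,0,0,0,0,0.04,0,0,0,0,0,0.06,0,0,0,0,0,0.08,0,0,0,0,0,0.1,0,0,0,0,0],
)

```text
t: 9.05
eef_pos: [0.4556, 0.2561, 0.0594]
tcp_rot: [-2.117, -2.32, 0.001]
ft_force: [-1.0, -1.0, -1.0]
grip_width: 0.0539
grasp_force: 0.6
```

Run:
```python
from h import *
from station import r
o=r.get_obs()
p=lambda q:np.round(np.array([q[:2]@X,q[:2]@Y])*1000,1)
print(p(o["eef_pos"]),o["eef_pos"],o["ft_force"],o["grip_width"],o["grasp_force"],o["wrist_torque"])
```

```text
[477.1 213.3] [0.45558623 0.25609951 0.05943867] [-0.98348681 -1.00891733 -0.96236678] 0.053927136870269635 0.6461360491812229 [-0.23470886 -0.02524957 -0.04527688]
```

Call:
apply_moves(
  deltas=[0.012,0.004,0,0,0,0,0.024,0.006,0,0,0,0,0.036,0.008,0,0,0,0,0.048,0.008,0,0,0,0,0.06,0.008,0,0,0,0],
)

```text
t: 9.68
eef_pos: [0.4563, 0.271, 0.0595]
tcp_rot: [-2.117, -2.321, 0.001]
ft_force: [0.6, -9.1, -1.1]
grip_width: 0.0539
grasp_force: 4.8
```

Call:
apply_moves(
  deltas=[0.005,0,0,0,0,0,0.01,0,0,0,0,0,0.015,0,0,0,0,0,0.02,0,0,0,0,0,0.025,0,0,0,0,0],
)

```text
t: 10.3
eef_pos: [0.4561, 0.2732, 0.0592]
tcp_rot: [2.113, 2.319, -0.01]
ft_force: [3.0, -19.9, 0.3]
grip_width: 0.0537
grasp_force: 9.6
```

Run:
```python
from h import *
from station import r
import cv2
o=r.get_obs()
p=lambda q:np.round(np.array([q[:2]@X,q[:2]@Y])*1000,1)
print(p(o["eef_pos"]),o["eef_pos"],o["ft_force"],o["grip_width"],o["grasp_force"],o["wrist_torque"])
im=r.get_image("wrist");im["o"]=o
cv2.imwrite("pics/w5.png",im["frame"][:,:,::-1]);pickle.dump(im,open("pics/w5.pkl","wb"))
f=im["frame"].astype(int)
for c in(250,320,400): print(c,[(v,*f[v,c]) for v in range(180,330,5)])
```

```text
[479.1 230.3] [0.45605213 0.27320474 0.05916226] [  3.00414923 -19.8851026    0.32705827] 0.05374388802061839 9.617587924003601 [-3.17058848 -0.51597232 -0.02023299]
250 [(180, np.int64(166), np.int64(170), np.int64(168)), (185, np.int64(165), np.int64(169), np.int64(165)), (190, np.int64(168), np.int64(171), np.int64(168)), (195, np.int64(170), np.int64(173), np.int64(169)), (200, np.int64(167), np.int64(171), np.int64(167)), (205, np.int64(167), np.int64(169), np.int64(168)), (210, np.int64(168), np.int64(171), np.int64(169)), (215, np.int64(168), np.int64(172), np.int64(169)), (220, np.int64(166), np.int64(168), np.int64(165)), (225, np.int64(165), np.int64(168), np.int64(166)), (230, np.int64(154), np.int64(158), np.int64(156)), (235, np.int64(72), np.int64(74), np.int64(80)), (240, np.int64(98), np.int64(107), np.int64(110)), (245, np.int64(115), np.int64(122), np.int64(131)), (250, np.int64(118), np.int64(128), np.int64(134)), (255, np.int64(118), np.int64(126), np.int64(137)), (260, np.int64(79), np.int64(84), np.int64(86)), (265, np.int64(68), np.int64(69), np.int64(74)), (27
[... 2943 characters left out ...]
64(138)), (260, np.int64(88), np.int64(94), np.int64(97)), (265, np.int64(69), np.int64(73), np.int64(75)), (270, np.int64(69), np.int64(76), np.int64(78)), (275, np.int64(69), np.int64(75), np.int64(77)), (280, np.int64(146), np.int64(152), np.int64(158)), (285, np.int64(31), np.int64(45), np.int64(76)), (290, np.int64(25), np.int64(39), np.int64(74)), (295, np.int64(23), np.int64(40), np.int64(73)), (300, np.int64(26), np.int64(42), np.int64(82)), (305, np.int64(32), np.int64(72), np.int64(157)), (310, np.int64(30), np.int64(73), np.int64(168)), (315, np.int64(63), np.int64(69), np.int64(79)), (320, np.int64(63), np.int64(67), np.int64(76)), (325, np.int64(59), np.int64(66), np.int64(74))]
```

The pull met about 20 N at the end stop, and in the image the punnet is flush against the stop across all three columns. I'll ease off, close the fingers a little, back away and lift out.

Call:
apply_moves(
  deltas=[-0.012,0,0,0,0,0,-0.02,0,0,0,0,0,-0.02,0,0,0,0,0,-0.06,0,0,0,0,0,-0.1,0,0,0,0,0],
  gripper=0.5,
)

```text
t: 10.98
eef_pos: [0.458, 0.2522, 0.0595]
tcp_rot: [-2.117, -2.321, 0.0]
ft_force: [-0.0, -0.2, -0.2]
grip_width: 0.0426
grasp_force: 0.0
```

Call:
apply_moves(
  deltas=[-0.03,0,-0.1,0,0,0,-0.03,0,-0.25,0,0,0,-0.03,0,-0.45,0,0,0,-0.03,0,-0.65,0,0,0,-0.03,0,-0.8,0,0,0],
)

```text
t: 11.6
eef_pos: [0.4591, 0.2448, 0.2619]
tcp_rot: [2.117, 2.32, 0.003]
ft_force: [0.7, 0.6, -0.1]
grip_width: 0.0428
grasp_force: 0.0
```

Run:
```python
from h import *
from station import r
o=r.get_obs();p0=o["eef_pos"];R0=R.from_rotvec(o["tcp_rot"])
print(p0,o["ft_force"],o["grip_width"],delta([.555,.14,.28],tool(TH),p0,R0))
```

```text
[0.45908883 0.24481433 0.26187617] [ 0.71883772  0.55575931 -0.14301464] 0.04282677086827068 (array([-0.453,  0.344, -0.072]), array([ 0.002, -0.001, -0.   ]))
```

Call:
apply_moves(
  deltas=[-0.1,0.08,-0.05,0,0,0,-0.22,0.17,-0.072,0,0,0,-0.35,0.26,-0.072,0,0,0,-0.453,0.344,-0.072,0,0,0,-0.453,0.344,-0.072,0,0,0],
  gripper=0.38,
)

```text
t: 12.22
eef_pos: [0.556, 0.138, 0.2768]
tcp_rot: [-2.12, -2.317, 0.001]
ft_force: [0.1, 0.2, 0.3]
grip_width: 0.0528
grasp_force: 0.0
```

Run:
```python
from h import *
from station import r
import cv2
o=r.get_obs()
im=r.get_image("wrist");im["o"]=o
pickle.dump(im,open("pics/w6.pkl","wb"))
f=im["frame"][:,:,::-1]
a=cv2.resize(f[0:250,130:530],(800,500),interpolation=cv2.INTER_CUBIC)
cv2.imwrite("pics/w6.png",a);print(o["eef_pos"])
```

```text
[0.55599438 0.13797882 0.27677437]
```

View pics/w6.png

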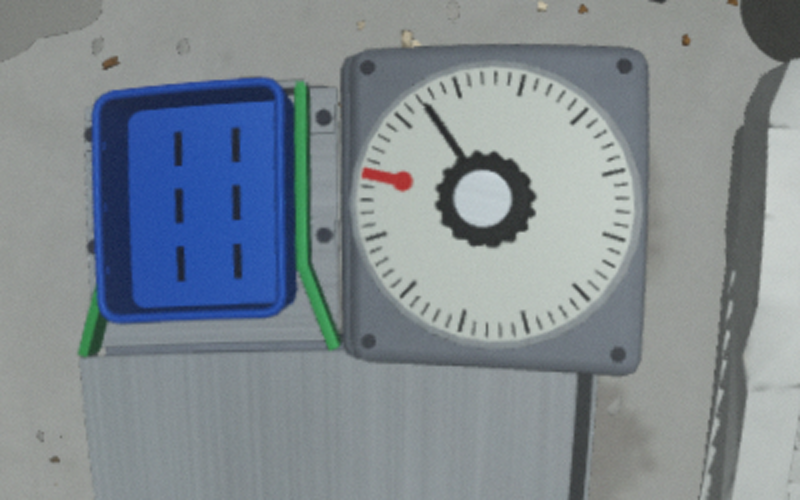

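The punnet sits between the rails against the stop. The pointer tip is at crop pixel (427,105), the red mark at (363,174)–(402,181), the plate edge is centred at about (497,203), and the knob cap is at (482,198). That was my last picture, so from here I work in numbers: triangulate the knob and compute the angles on the dial plane.

```bash
cat >> h.py <<'E'
def ray(im,uv):
    a=wproj(im,uv,0.1);b=wproj(im,uv,0.2);return a,(b-a)/np.linalg.norm(b-a)
def wpix(im,p):
    T=im["T_tool_cam"];t=R.from_rotvec(im["o"]["tcp_rot"]).inv().apply(np.array(p)-im["o"]["eef_pos"])
    c=T[:3,:3].T@(t-T[:3,3]);c=np.array([c[0],-c[1],-c[2]]);a=np.arctan2(np.hypot(c[0],c[1]),c[2]);rr=np.hypot(c[0],c[1])
    return np.array([im["cx"],im["cy"]])+im["fx"]*a*c[:2]/rr
AX=np.array([-np.sin(np.radians(15))*np.cos(TH),-np.sin(np.radians(15))*np.sin(TH),np.cos(np.radians(15))])
E
python3 - <<'E'
from h import *
from scipy.optimize import least_squares
im6=pickle.load(open("pics/w6.pkl","rb"));im1=pickle.load(open("pics/w1.pkl","rb"))
c6=lambda u,v:np.array([130+(u+.5)/2-.5,(v+.5)/2-.5]); c1=lambda u,v:np.array([190+(u+.5)*.46667-.5,15+(v+.5)*.46667-.5])
# cap, and dial edge pts (ellipse) in w6
def f(p):
    return np.r_[wpix(im6,p)-c6(482,198),wpix(im1,p)-c1(452,154)]
s=least_squares(f,[.59,.236,.12]);cap=s.x;print("cap",cap,s.fun)
# plate edge: fit centre+radius with known axis
e6=[(358,200),(635,205),(496,66),(496,341)];e1=[(313,160),(597,165),(455,24),(455,300)]
import numpy as np
E1=np.cross(AX,[0,0,1]);E1/=np.linalg.norm(E1);E2=np.cross(AX,E1)
def g(p):
    o=[]
    for im,c,e in((im6,c6,e6),(im1,c1,e1)):
        C=p[:3]
        for q in e:
            a,d=ray(im,c(*q));h=a+d*((C-a)@AX)/(d@AX);o.append((np.linalg.norm(h-C)-p[3])*1000)
    return o
s=least_squares(g,[.59,.236,.095,.07]);print("plate",s.x,np.round(s.fun,1))
C=s.x[:3];print("cap along axis from plate",(cap-C)@AX, "lateral",(cap-C)-((cap-C)@AX)*AX)
C2=cap-AX*.033
for nm,CC in(("plate",C),("cap",C2)):
    op=np.array([-np.cos(TH),-np.sin(TH),0]);op-=op@AX*AX;op/=np.linalg.norm(op);cw=np.cross(op,AX)
    for n,q in(("tip",(427,105)),("red out",(363,174)),("red in",(402,181)),("major grad",(396,117))):
        a,d=ray(im6,c6(*q));h=a+d*((CC-a)@AX)/(d@AX)-CC;print(nm,n,np.linalg.norm(h),np.arctan2(h@cw,h@op))
E
```

```text
cap [0.58654618 0.23602998 0.13764201] [ 0.0859092   0.18908593 -0.0887234  -0.208084  ]
plate [0.59863088 0.23884517 0.08585599 0.06350427] [-0.8 -0.8 -0.8 -0.   0.9  0.9  0.7 -0. ]
cap along axis from plate 0.0532027448875964 lateral [ 0.00162742 -0.00155522  0.00039611]
plate tip 0.05394873441054339 0.9772682974890451
plate red out 0.06158692845895968 0.2119621765693779
plate red in 0.04282366899209368 0.21743483772691052
plate major grad 0.059515073070067814 0.7255551934002508
cap tip 0.05085300702749422 0.9960024792443162
cap red out 0.05732886773719561 0.22564993251406698
cap red in 0.039701181320968545 0.2372774261994468
cap major grad 0.05584204728067452 0.7427066870199645
```

Run:
```python
from h import *
from station import r
o=r.get_obs();p0=o["eef_pos"];R0=R.from_rotvec(o["tcp_rot"])
print(o["q"],o["t"])
print(delta(np.array([.5937,.2366,.1106])+.06*AX,tool(TH,np.radians(15)),p0,R0))
```

```text
[ 5.04380969e-02  2.74422061e-01  1.40266732e+00  4.05813432e-04
  1.46632376e+00 -3.92994088e-02] 12.275
(array([0.374, 0.128, 0.433]), array([-0.336, -0.   , -0.003]))
```

Call:
apply_moves(
  deltas=[0.08,0.03,0.05,-0.05,0,0,0.19,0.06,0.15,-0.15,0,0,0.3,0.1,0.28,-0.26,0,0,0.374,0.128,0.38,-0.336,0,-0.003,0.374,0.128,0.433,-0.336,0,-0.003],
)

```text
t: 12.9
eef_pos: [0.5752, 0.2377, 0.1675]
tcp_rot: [1.984, 2.187, 0.285]
ft_force: [-0.5, 0.1, -0.1]
grip_width: 0.0527
grasp_force: 0.0
```

Run:
```python
from h import *
from station import r
o=r.get_obs();p0=o["eef_pos"];R0=R.from_rotvec(o["tcp_rot"])
im=r.get_image("wrist");im["o"]=o;pickle.dump(im,open("pics/w7.pkl","wb"))
print(o["q"],p0)
print(delta(np.array([.5937,.2366,.1106]),tool(TH,np.radians(15)),p0,R0))
# cap (bright bluish-white blob enclosed by black knob) location near predicted pixel
import cv2
cap=np.array([.5865,.236,.1376]);u=wpix(im,cap);print("pred",u)
f=im["frame"];m=(f.min(2)>150).astype(np.uint8)
n,l,st,ce=cv2.connectedComponentsWithStats(m)
for i in range(1,n):
    if st[i,4]>150:print(st[i],ce[i])
```

```text
[ 0.2331383   0.2972649   1.67774266 -0.04443191  0.90960993  0.15851782] [0.57520553 0.23770455 0.16749389]
(array([-0.012,  0.012,  0.239]), array([-0.003, -0.002,  0.007]))
pred [323.81289666 281.77733046]
[    0     0   640   454 82058] [296.80567404 157.81892076]
[  226   154   194   185 20967] [324.64668288 242.16773978]
[ 563  176   77  240 1542] [613.24837873 290.04993515]
[ 303  260   41   38 1216] [323.05427632 278.375     ]
[576 273  38  87 537] [592.10986965 323.72439479]
[616 363  24  45 254] [631.97637795 384.82283465]
[373 371  18  47 419] [380.94988067 394.06205251]
[551 380  22  32 324] [559.80864198 393.39814815]
[ 436  409   58   69 1414] [459.86775106 445.0990099 ]
[  0 461  33  17 186] [ 17.        468.1344086]
```

The detected knob cap at (323,278) matches the prediction to within about 1 mm. I'll descend and grip.

Call:
apply_moves(
  deltas=[-0.008,0.01,0.05,0,0,0,-0.008,0.01,0.11,0,0,0.004,-0.008,0.01,0.18,-0.003,0,0.007,-0.008,0.01,0.235,-0.003,0,0.007,-0.008,0.01,0.235,-0.003,0,0.007],
)

```text
t: 13.58
eef_pos: [0.5956, 0.2351, 0.1115]
tcp_rot: [1.993, 2.176, 0.288]
ft_force: [-0.4, -0.2, -0.6]
grip_width: 0.0528
grasp_force: 0.0
```

Call:
apply_moves(
  deltas=[0,0,0,0,0,0,0,0,0,0,0,0,0,0,0,0,0,0,0,0,0,0,0,0,0,0,0,0,0,0],
  gripper=0.9,
  grip_force=25,
)

```text
t: 14.2
eef_pos: [0.5927, 0.2352, 0.1124]
tcp_rot: [1.993, 2.179, 0.284]
ft_force: [-8.0, -1.8, 2.6]
grip_width: 0.0341
grasp_force: 25.0
```

Run:
```python
from h import *
from station import r
o=r.get_obs();print(o["q"],o["eef_pos"],o["tcp_rot"],o["ft_force"],o["wrist_torque"],o["grip_width"],o["grasp_force"])
im=r.get_image("wrist");im["o"]=o;pickle.dump(im,open("pics/w8.pkl","wb"))
```

```text
[ 0.22222677  0.38232219  1.70524943 -0.04753311  0.79731214  0.16213919] [0.59272676 0.2351801  0.11240525] [1.99332786 2.1789274  0.28437943] [-7.9848323  -1.7658485   2.59982774] [-0.37481393  1.50535022 -0.07024268] 0.034110196886084375 25.026896595954895
```

Call:
apply_moves(
  deltas=[0,-0.006,0,0,0,0.05,0,-0.006,0,0,0,0.15,0,-0.006,0,0,0,0.26,0,-0.006,0,0,0,0.37,0,-0.006,0,0,0,0.48],
)

```text
t: 14.88
eef_pos: [0.5917, 0.2353, 0.1122]
tcp_rot: [2.396, 1.784, 0.334]
ft_force: [-7.6, -0.6, 1.9]
grip_width: 0.0341
grasp_force: 25.4
```

Call:
apply_moves(
  deltas=[0,0,0,0,0,0.12,0,0,0,0,0,0.24,0,0,0,0,0,0.36,0,0,0,0,0,0.43,0,0,0,0,0,0.43],
)

```text
t: 15.5
eef_pos: [0.5909, 0.2357, 0.112]
tcp_rot: [2.693, 1.375, 0.366]
ft_force: [-9.9, -0.9, 2.4]
grip_width: 0.0342
grasp_force: 25.5
```

Run:
```python
from h import *
from station import r
import cv2
o=r.get_obs();print(o["q"],o["eef_pos"],o["ft_force"],o["wrist_torque"],o["grip_width"],o["grasp_force"])
a=pickle.load(open("pics/w8.pkl","rb"));print("turned",(R.from_rotvec(a["o"]["tcp_rot"]).inv()*R.from_rotvec(o["tcp_rot"])).as_rotvec())
im=r.get_image("wrist");im["o"]=o;pickle.dump(im,open("pics/w9.pkl","wb"))
```

```text
[ 0.22326897  0.38057847  1.7092121  -0.04664815  0.79533319  0.87804484] [0.59092884 0.23569838 0.11196563] [-9.85003917 -0.92248433  2.35860798] [0.13571837 1.54526454 0.03399813] 0.03420901454181422 25.51949679851532
turned [6.64990837e-04 7.60468511e-04 7.15442453e-01]
```

Call:
apply_moves(
  deltas=[0,0,0,0,0,0.02,0,0,0,0,0,0.04,0,0,0,0,0,0.06,0,0,0,0,0,0.06,0,0,0,0,0,0.06],
)

```text
t: 16.18
eef_pos: [0.5908, 0.2358, 0.1119]
tcp_rot: [2.729, 1.315, 0.37]
ft_force: [-9.0, -0.1, 2.5]
grip_width: 0.0341
grasp_force: 25.5
```

Call:
apply_moves(
  deltas=[0,0,0,0,0,0,0,0,0,0,0,0,0,0,0,0,0,0,0,0,0,0,0,0,0,0,0,0,0,0],
  gripper=0.38,
)

```text
t: 16.8
eef_pos: [0.5945, 0.2356, 0.1127]
tcp_rot: [2.726, 1.313, 0.379]
ft_force: [-0.1, -1.2, 0.4]
grip_width: 0.0528
grasp_force: 0.0
```

Call:
apply_moves(
  deltas=[0,0,-0.1,0,0,0,0,0,-0.25,0,0,0,0,0,-0.4,0,0,0,0,0,-0.5,0,0,0,0,0,-0.5,0,0,0],
)

```text
t: 17.42
eef_pos: [0.5628, 0.2329, 0.2359]
tcp_rot: [2.724, 1.312, 0.386]
ft_force: [0.8, 0.0, -0.3]
grip_width: 0.0525
grasp_force: 0.0
```

Run:
```python
from h import *
from station import r
o=r.get_obs();p0=o["eef_pos"];R0=R.from_rotvec(o["tcp_rot"])
a=pickle.load(open("pics/w8.pkl","rb"));print("yaw turned",(R.from_rotvec(a["o"]["tcp_rot"]).inv()*R.from_rotvec(o["tcp_rot"])).as_rotvec())
print(o["t"],p0,delta([.556,.138,.277],tool(TH),p0,R0))
```

```text
yaw turned [-0.00981739  0.00573592  0.76222898]
17.425 [0.56275048 0.23293661 0.23588829] (array([-0.282,  0.249, -0.175]), array([ 0.327, -0.133, -0.968]))
```

Call:
apply_moves(
  deltas=[-0.05,0.05,-0.03,0.06,-0.025,-0.18,-0.12,0.1,-0.07,0.13,-0.05,-0.38,-0.18,0.16,-0.11,0.2,-0.08,-0.58,-0.24,0.21,-0.15,0.27,-0.11,-0.78,-0.282,0.249,-0.175,0.327,-0.133,-0.968],
)

```text
t: 18.05
eef_pos: [0.5552, 0.1363, 0.2731]
tcp_rot: [-2.11, -2.321, 0.011]
ft_force: [0.1, -0.1, -1.0]
grip_width: 0.0533
grasp_force: 0.0
```

Call:
apply_moves(
  deltas=[0,0,0,0,0,0,0,0,0,0,0,0,0,0,0,0,0,0,0,0,0,0,0,0,0,0,0,0,0,0],
)

```text
t: 18.68
eef_pos: [0.555, 0.1379, 0.2745]
tcp_rot: [-2.115, -2.319, 0.006]
ft_force: [0.3, 0.4, -0.2]
grip_width: 0.0531
grasp_force: 0.0
```

```bash
cat > dial.py <<'E'
from h import *
import cv2
def rectify(im,C,s=4,half=75):
    "dial plane seen along its axis, s px/mm; operator direction down, clockwise as seen from above"
    op=np.array([-np.cos(TH),-np.sin(TH),0]);op-=op@AX*AX;op/=np.linalg.norm(op);cw=np.cross(op,AX)
    n=2*half*s;mx=np.zeros((n,n),np.float32);my=mx.copy()
    g=(np.arange(n)-n/2)/s/1000
    U,V=np.meshgrid(g,g)  # U: -cw (cols right), V: op (rows down)
    P=C+V[...,None]*op+(-U)[...,None]*cw
    T=im["T_tool_cam"];t=R.from_rotvec(im["o"]["tcp_rot"]).inv().apply((P-im["o"]["eef_pos"]).reshape(-1,3))
    c=(t-T[:3,3])@T[:3,:3];c[:,1:]*=-1;rr=np.hypot(c[:,0],c[:,1]);a=np.arctan2(rr,c[:,2])
    mx=(im["cx"]+im["fx"]*a*c[:,0]/rr).reshape(n,n).astype(np.float32);my=(im["cy"]+im["fx"]*a*c[:,1]/rr).reshape(n,n).astype(np.float32)
    return cv2.remap(im["frame"],mx,my,cv2.INTER_CUBIC)
def polar(img,s=4,half=75):
    th=np.arange(0,2*np.pi,np.radians(.25));rad=np.arange(0,half-1,.25)
    A,B=np.meshgrid(th,rad);c=half*s
    return th,rad,cv2.remap(img,(c-np.sin(A)*B*s).astype(np.float32),(c+np.cos(A)*B*s).astype(np.float32),cv2.INTER_LINEAR)
def measure(im,C):
    th,rad,p=polar(rectify(im,C));p=p.astype(int)
    red=(p[...,0]-p[...,1:].max(2)>50)
    blk=p.max(2)<95
    for lo,hi in((40,44),(44,48),(48,52),(52,56),(56,60)):
        k=red[(rad>=lo)&(rad<hi)].sum(0)
        w=th[k>0]; print("red",lo,hi,np.round((th*k).sum()/max(k.sum(),1),3),k.sum())
    for lo,hi in((25,30),(30,35),(35,40),(40,44),(44,48),(48,50)):
        k=blk[(rad>=lo)&(rad<hi)].sum(0);print("black",lo,hi,np.round(np.median(np.repeat(th,k)),3) if k.sum() else None,np.round(np.std(np.repeat(th,k)),3),k.sum())
E
python3 - <<'E'
from dial import *
from station import r
o=r.get_obs();im=r.get_image("wrist");im["o"]=o;pickle.dump(im,open("pics/w10.pkl","wb"))
print(o["t"],o["eef_pos"])
C=np.array([.5865,.236,.1376])-AX*.033
print("before");measure(pickle.load(open("pics/w6.pkl","rb")),C)
print("after");measure(im,C)
E
```

```text
18.675 [0.55497043 0.13786375 0.27450378]
before
red 40 44 0.241 628
red 44 48 0.241 390
red 48 52 0.24 352
red 52 56 0.241 328
red 56 60 0.24 153
black 25 30 0.99 0.03 475
black 30 35 0.99 0.026 407
black 35 40 0.99 0.021 335
black 40 44 0.99 0.019 239
black 44 48 0.99 0.018 223
black 48 50 1.811 1.798 374
after
red 40 44 1.009 360
red 44 48 1.037 109
red 48 52 1.02 139
red 52 56 0.999 331
red 56 60 0.998 174
black 25 30 0.986 0.03 467
black 30 35 0.986 0.026 401
black 35 40 0.986 0.023 367
black 40 44 0.988 0.021 260
black 44 48 0.99 0.018 229
black 48 50 1.532 1.883 314
```

The red mark now reads 0.998 rad and the pointer about 0.99 rad, so they agree to within about 0.01 rad. The arm is clear and at rest, so I'm handing in.

```bash
python3 -c "
from station import r
print(r.hand_in())"
```

```text
the job is handed in; nothing more can be done
None
```

The job is handed in at about 19 s: the 90 mm punnet was slid, not lifted, home against the end stop, and the dial was then turned until the red zero mark lay under the pointer (within about 0.01 rad by wrist camera), with the arm clear and at rest; I did not re-check the other two punnets by camera at the end.

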